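# Put the cutting boards away by thickness

## Task

Put the three wooden cutting boards away in the rack: stand each one upright on its long edge in the stand whose slot fits its thickness (thin in the narrow slot, middle in the middle one, thick in the wide one), right down on the slot's floor and centred along the slot. Set each board down without dropping it, let go of it, and do not push or knock over the salt shaker, pepper mill, garlic and spice jar around them.

Things in the scene. Friction and masses are not known exactly. Their poses are not given: they have to be found in the camera images.
- board_thin: the thin wooden cutting board: 18 mm thick, 150 long, 110 high, loose, standing on its long edge on the worktop, about 0.19 kg (varies by a third). Origin: centre of underside; x along its length, y across its thickness, z up. The boards differ only in thickness; either end may face either way. Can be gripped by its faces from above.
- board_middle: the middle wooden cutting board: 28 mm thick, 150 long, 110 high, loose, standing on its long edge on the worktop, about 0.30 kg (varies by a third). Origin: centre of underside; x along its length, y across its thickness, z up. The boards differ only in thickness; either end may face either way. Can be gripped by its faces from above.
- board_thick: the thick wooden cutting board: 40 mm thick, 150 long, 110 high, loose, standing on its long edge on the worktop, about 0.43 kg (varies by a third). Origin: centre of underside; x along its length, y across its thickness, z up. The boards differ only in thickness; either end may face either way. Can be gripped by its faces from above.
- stand_thin: fixed stand with the narrow slot, 26 mm, for the thin board: dark wood foot 110x50x10 mm, two steel cheeks 100 long, 4 thick; slot open at top and ends, walls straight to 42 mm over the foot, then flared 9 mm a side up to 55 mm. Origin: centre of foot's underside; x along slot, y across, z up; slot floor at z = 10 mm. The stands are parallel, 92 mm apart in any order, on a pale 8 mm base plate seen between them.
- stand_middle: fixed stand with the middle slot, 36 mm, for the middle board: dark wood foot 110x60x10 mm, two steel cheeks 100 long, 4 thick; slot open at top and ends, walls straight to 42 mm over the foot, then flared 9 mm a side up to 55 mm. Origin: centre of foot's underside; x along slot, y across, z up; slot floor at z = 10 mm. The stands are parallel, 92 mm apart in any order, on a pale 8 mm base plate seen between them.
- stand_thick: fixed stand with the wide slot, 48 mm, for the thick board: dark wood foot 110x72x10 mm, two steel cheeks 100 long, 4 thick; slot open at top and ends, walls straight to 42 mm over the foot, then flared 9 mm a side up to 55 mm. Origin: centre of foot's underside; x along slot, y across, z up; slot floor at z = 10 mm. The stands are parallel, 92 mm apart in any order, on a pale 8 mm base plate seen between them.
- salt_shaker: bystander, loose: glass salt shaker with grey cap, 44 mm wide, 90 mm high, origin at the centre of its underside; leave it alone
- pepper_mill: bystander, loose: dark wooden pepper mill, 58 mm wide, 150 mm high, origin at the centre of its underside; leave it alone
- garlic: bystander, loose: head of garlic, 60 mm wide, 59 mm high, origin at the centre of its underside; leave it alone
- spice_jar: bystander, loose: the spice jar with dark lid nearer the robot (another by the wall is fixed), 41 mm wide, 105 mm high, origin at the centre of its underside; leave it alone
Things that resemble listed ones, but are neither listed nor needed, are in the scene too. What is shaped like the board_middle but blue is not meant.

How it is judged:
By the outcome, as a careful person would: the job done as asked, in the order asked, and still so for the second after the job is handed in, with the robot touching nothing.
It also fails if it takes over 88 s, if anything falls off the work surface, if the arm or the gripper's body presses on something with over 40 N, if the wrist force passes 120 N, or if a joint passes its speed limit or range.

## Robot

A 7-joint arm with a two-finger parallel gripper is mounted at the origin on a cart in front of the work surface, level with it; the furniture and walls round the work are solid. World frame = base frame: x ahead of the robot, y to its left, z up, the work surface at z = 0. Lengths are in m, angles in rad, forces in N, time in s.
With the tool pointing down it reaches from about 0.425 to 0.925 m from the base axis. Payload 6.8 kg.
Tool frame: the origin (TCP) lies between the finger pads; the fingertips stand 14 mm ahead of it and the grasp point (between the pads) lies 5 mm behind it; z points along the fingers, y is the line along which they close (so a half turn about z gives the same grasp; the last joint's range is limited). The gripper opens to 85 mm and grips with 20 to 120 N. Pads are 22 mm wide; open, the fingers measure 114 mm over their backs; the gripper's body (76 mm by 85 mm) begins 54 mm behind the grasp point. The pads swing forward as they close: fully open they stand 13 mm farther back than shut.
Start: joints at [1.07, 0.477, 0.022, 1.555, -0.011, 1.109, -0.083], TCP at [0.258, -0.624, 0.245] pointing down, gripper open.
Joint ranges: [-2.96, 2.96], [-0.34, 2.1], [-1.41, 1.46], [0.24, 2.44], [-1.37, 4.51], [0.17, 1.92], [-2.96, 2.96]. Speed limits (rad/s): [2.39, 2.39, 3.14, 3.14, 3.14, 3.14, 3.14].

## Interface

Orientations are given as a unit quaternion [w, x, y, z].
In Python, from cell import readout, imaging, r gives the robot as it stands.
- The arm moves only by the tool drive_tool, never from a script. Its argument "moves" is a list of rows, each an object with "linear": the shift along the world's x, y, z in mm, a list of three; "rot": the turn, a rotation vector about the world's x, y, z in degrees, a list of three; "jaw": the finger opening in mm, from 0 to 85.4. A call has 1 to 8 rows; each row is the pose to reach, as a shift and turn from the pose commanded when the call began; what a row does not reach only later rows make up. A row lasts 1/10 s, in which the tool goes at most 50 mm and 8.59 degrees, less where a joint would pass 70% of its speed; a pose out of reach is approached as far as the arm can. A call with a gripper value outside its range is refused whole. The fingers move at their own pace and stop on an object; "squeeze" is the grip in N (left out, the last holds). Time passes only in rows, so rows that repeat a pose let the fingers close. It gives the time, the measured TCP pose, the force, the opening and the grip force at its end, in the units of the state.
- readout.get_state(): the state, without advancing time (a new reading comes with each control period).
- imaging.snapshot(name): name is "scene" or "top"; returns (picture, depth): 480x640x3 uint8, blue, green, red; 480x640 float32, m along the optical axis (not along the pixel's ray), 0 where there is no reading.
- imaging.calibration(name): a dict with "intrinsics" (3x3 intrinsics, pixels), "distortion" ([k1, k2, p1, p2, k3] as OpenCV has them; the pictures are not rectified), "extrinsics" (4x4, takes a point from camera to world coordinates). Camera axes: x right, y down, z forward; pixel columns grow to the right and rows downward; lengths in m; the calibration is good to about 2 mm. A picture is of the moment at which its call begins. calibration takes no time and is no camera call.
- r.sign_off(): hands the job in; it is judged then, once.
The state is a dict: "t": time; "joint_positions": joint angles; "dq": joint speeds; "tau": joint torques, N m; "ee_pos": TCP position; "tcp_rot": TCP orientation; "wrist_force": force on the tool from outside, world axes, zero at the start; "moment": the same for the moment, N m; "gripper_width": finger opening in m; "grip_force": force on a finger pad.
Only numpy, scipy, OpenCV 4.12 (cv2) and the standard library are available. Lean on these libraries where they do the work, as an engineer would, in place of code of your own. Each camera call takes 0.05 s, during which the arm holds its last target. There are 200 camera calls.

## Working session

There is one attempt and no reset: what is moved stays moved. The work goes in short steps, Python scripts to look and compute and a tool call to move; the robot and the scene stay as the last step left them, time stands still between calls to the robot, and variables do not carry over. Pictures are saved under pics/ and viewed, at most 14 in all, crops included, and the job is handed in when it is done.

Besides the shell and the picture viewer there is one more tool, called after "Call:" as name(argument=value, ...), one argument or row to a line, values as JSON. drive_tool: Moves the arm, as the interface text tells. Its arguments: {"type":"object","properties":{"moves":{"type":"array","items":{"type":"object","properties":{"linear":{"type":"array","items":{"type":"number"}},"rot":{"type":"array","items":{"type":"number"}},"jaw":{"type":"number"}}}},"squeeze":{"type":"number"}},"required":["moves"]}

```bash
mkdir -p pics; ls; cat > h.py <<'E'
import numpy as np, cv2
from cell import readout, imaging, r
def cloud(name):
    im,d=imaging.snapshot(name); c=imaging.calibration(name)
    K=np.array(c["intrinsics"]);D=np.array(c["distortion"]);T=np.array(c["extrinsics"])
    v,u=np.mgrid[0:480,0:640]
    n=cv2.undistortPoints(np.stack([u,v],-1).reshape(-1,1,2).astype(np.float64),K,D).reshape(480,640,2)
    P=np.dstack([n[...,0]*d,n[...,1]*d,d])@T[:3,:3].T+T[:3,3]
    P[d==0]=np.nan
    return im,P,T
E
python3 - <<'E'
from h import *
print(readout.get_state())
for n in("scene","top"):
    im,P,T=cloud(n); cv2.imwrite(f"pics/{n}0.png",im); np.savez(f"{n}0.npz",im=im,P=P); print(n,T.round(3).tolist())
E
```

```text
pics
{'t': 0.0, 'joint_positions': array([ 1.06989348,  0.4777905 ,  0.02234873,  1.55647007, -0.01150194,
        1.10928935, -0.08311468]), 'dq': array([ 0.00200706, -0.00159035,  0.00010705,  0.00019745,  0.00025932,
       -0.00132998,  0.00078827]), 'tau': array([-9.20253515e-04, -5.96449864e+01,  1.60775967e+00, -2.81197500e+01,
        1.25712622e-02,  9.52205068e-03, -7.56697318e-06]), 'ee_pos': array([ 0.25813934, -0.62306954,  0.24432444]), 'tcp_rot': array([-8.80836434e-04,  9.80774955e-01,  1.95140083e-01, -2.45788572e-04]), 'wrist_force': array([ 0.20295846, -0.27083211,  0.53678729]), 'moment': array([0.02217631, 0.03976896, 0.00661162]), 'grip_force': 0.0, 'gripper_width': 0.08509103318825313}
scene [[-0.755, -0.329, 0.567, -0.163], [-0.655, 0.371, -0.658, 0.835], [0.006, -0.868, -0.496, 0.662], [0.0, 0.0, 0.0, 1.0]]
top [[-0.026, -0.991, 0.134, 0.399], [-0.999, 0.029, 0.021, 0.019], [-0.024, -0.133, -0.991, 1.025], [0.0, 0.0, 0.0, 1.0]]
```

View pics/top0.png

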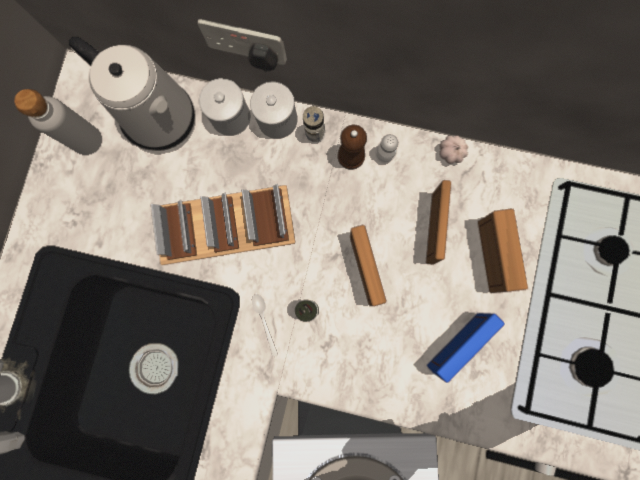

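View pics/scene0.png

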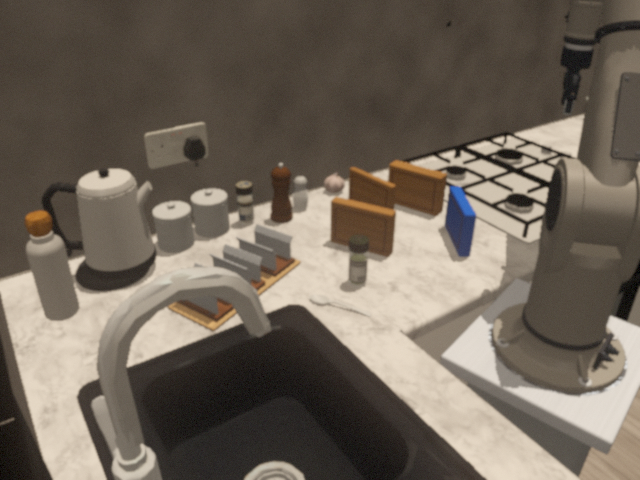

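The top view shows the boards at about (368,265), (440,222) and (503,250), the blue decoy at (466,347), and the rack stands at about (177,230), (218,222) and (265,215). The mill, salt, garlic and jar are at (352,146), (388,147), (453,150) and (306,310). The scene view agrees with this.

```bash
python3 - <<'E'
from h import *
z=np.load("top0.npz");P=z["P"];im=z["im"]
def rect(m):
    p=P[m][:,:2]; (c,s,a)=cv2.minAreaRect((p*1000).astype(np.float32))
    if s[0]<s[1]: s=s[::-1]; a+=90
    return np.round(c,1),np.round(s,1),round((a+90)%180-90,1),m.sum(),np.nanmedian(P[m][:,2]).round(4)
H=P[...,2]
def lab(lo,hi,box,mn=60):
    m=(H>lo)&(H<hi); b=np.zeros_like(m); b[box[1]:box[3],box[0]:box[2]]=1; m&=b
    n,L,st,_=cv2.connectedComponentsWithStats(m.astype(np.uint8),connectivity=4)
    for i in range(1,n):
        if st[i,4]>mn: print(st[i].tolist(),*rect(L==i))
print("boards");lab(.100,.125,(340,165,535,390))
print("cheek tops");lab(.058,.1,(140,175,310,270),20)
print("plate");lab(.004,.0125,(140,175,310,270),20)
print("feet");lab(.0145,.025,(140,175,310,270),20)
print("others")
for n,b in dict(mill=(335,120,370,172),salt=(374,130,402,165),garlic=(436,132,472,168),jar=(290,296,322,324)).items():
    lab(.03,.3,b,40)
for v in (215,225,235): print([(u,int(P[v,u,1]*1000),int(P[v,u,0]*1000),int(H[v,u]*1000)) for u in range(150,300,3) if H[v,u]==H[v,u]])
E
```

```text
boards
[434, 180, 17, 80, 829] [ 554.9 -174.8] [148.9  19.1] -8.2 829 0.1092
[492, 208, 36, 84, 1876] [ 496.4 -292.1] [149.2  40.4] 5.4 1876 0.1095
[351, 224, 36, 82, 1247] [475.7 -34.6] [150.2  28.2] 13.9 1247 0.1094
[435, 314, 70, 69, 1403] [ 322.4 -210.8] [148.  29.] -47.3 1403 0.1092
cheek tops
[273, 184, 12, 52, 279] [591.4 132.5] [99.8 12.1] 7.6 279 0.0688
[242, 189, 14, 51, 355] [583.7 191.7] [100.   12.7] 7.8 355 0.0674
[222, 192, 11, 52, 244] [578.4 234.4] [101.   12.5] 7.2 244 0.0693
[201, 196, 14, 50, 381] [573.3 271.9] [98.7 13.4] 8.1 381 0.067
[178, 200, 10, 51, 217] [566.1 319.6] [98.6 12.5] 7.9 217 0.0698
[151, 204, 15, 50, 448] [560.3 368. ] [99.  15.6] 7.9 448 0.067
plate
[159, 185, 136, 80, 2198] [575.1 253.2] [279.6 125.9] -82.5 2198 0.0077
[250, 186, 23, 7, 48] [645.9 175.2] [47.2  6.3] -80.8 48 0.0078
[209, 195, 13, 4, 25] [633.3 270.8] [25.2  5.1] -82.7 25 0.0075
[160, 203, 18, 4, 34] [620.  366.8] [35.5  5.3] -84.4 34 0.0075
[140, 265, 11, 5, 31] [489.4 414. ] [21.6  8.3] 75.9 31 0.0083
feet
[251, 188, 38, 58, 1285] [587.8 162.3] [110.6  72.3] 7.7 1285 0.0179
[
[... 2831 characters left out ...]
 305, 553, 9), (201, 299, 553, 8), (204, 293, 553, 7), (207, 270, 543, 71), (210, 266, 544, 64), (213, 262, 545, 57), (216, 262, 549, 33), (219, 260, 551, 16), (222, 253, 550, 19), (225, 247, 550, 18), (228, 230, 543, 66), (231, 223, 542, 73), (234, 229, 550, 16), (237, 224, 550, 13), (240, 219, 551, 8), (243, 213, 551, 7), (246, 206, 550, 10), (249, 189, 541, 71), (252, 184, 541, 66), (255, 180, 543, 54), (258, 180, 548, 18), (261, 174, 548, 19), (264, 168, 548, 18), (267, 162, 548, 19), (270, 156, 548, 14), (273, 150, 548, 16), (276, 144, 547, 16), (279, 138, 548, 15), (282, 128, 543, 47), (285, 125, 546, 20), (288, 120, 548, 7), (291, 114, 548, 8), (294, 109, 549, -2), (297, 102, 549, 0)]
```

Call:
drive_tool(
  moves=[
    {"linear": [25,38,0],"rot": [0,0,-3]},
    {"linear": [50,75,0],"rot": [0,0,-6]},
    {"linear": [75,113,0],"rot": [0,0,-10]},
    {"linear": [100,150,0],"rot": [0,0,-14]},
    {"linear": [125,188,0],"rot": [0,0,-18]},
    {"linear": [150,226,0],"rot": [0,0,-22]},
    {"linear": [175,264,0],"rot": [0,0,-26]},
    {"linear": [200,302,0],"rot": [0,0,-30.7]},
  ],
  squeeze=60,
)

```text
invalid input
```

Call:
drive_tool(
  moves=[
    {"linear": [25,38,0],"rot": [0,0,-3],"jaw": 60},
    {"linear": [50,75,0],"rot": [0,0,-6],"jaw": 60},
    {"linear": [75,113,0],"rot": [0,0,-10],"jaw": 60},
    {"linear": [100,150,0],"rot": [0,0,-14],"jaw": 60},
    {"linear": [125,188,0],"rot": [0,0,-18],"jaw": 60},
    {"linear": [150,226,0],"rot": [0,0,-22],"jaw": 60},
    {"linear": [175,264,0],"rot": [0,0,-26],"jaw": 60},
    {"linear": [200,302,0],"rot": [0,0,-30.7],"jaw": 60},
  ],
  squeeze=60,
)

```text
t: 0.9
ee_pos: [0.4589, -0.3198, 0.2451]
tcp_rot: [-0.0, 0.997, -0.073, -0.0]
wrist_force: [0.9, -0.1, -0.0]
gripper_width: 0.0599
grip_force: 0.0
```

Call:
drive_tool(
  moves=[
    {"linear": [24,36,0],"rot": [0,0,0],"jaw": 50},
    {"linear": [48,73,0],"rot": [0,0,0],"jaw": 50},
    {"linear": [72,110,0],"rot": [0,0,0],"jaw": 50},
    {"linear": [96,146,0],"rot": [0,0,0],"jaw": 50},
    {"linear": [96,146,-40],"rot": [0,0,0],"jaw": 50},
    {"linear": [96,146,-80],"rot": [0,0,0],"jaw": 50},
    {"linear": [96,146,-80],"rot": [0,0,0],"jaw": 50},
  ],
)

```text
t: 1.6
ee_pos: [0.5505, -0.1743, 0.1601]
tcp_rot: [-0.001, 0.997, -0.071, -0.005]
wrist_force: [0.3, 0.0, 0.3]
gripper_width: 0.0505
grip_force: 0.0
```

```bash
python3 - <<'E'
from h import *
im,P,T=cloud("top"); cv2.imwrite("pics/a.png",cv2.resize(im[120:320,320:560],None,fx=3,fy=3)); s=readout.get_state(); print(s["ee_pos"],s["tcp_rot"])
E
```

```text
[ 0.55228067 -0.17514199  0.16309307] [-4.31873949e-04  9.97443485e-01 -7.13908121e-02 -3.10802187e-03]
```

View pics/a.png

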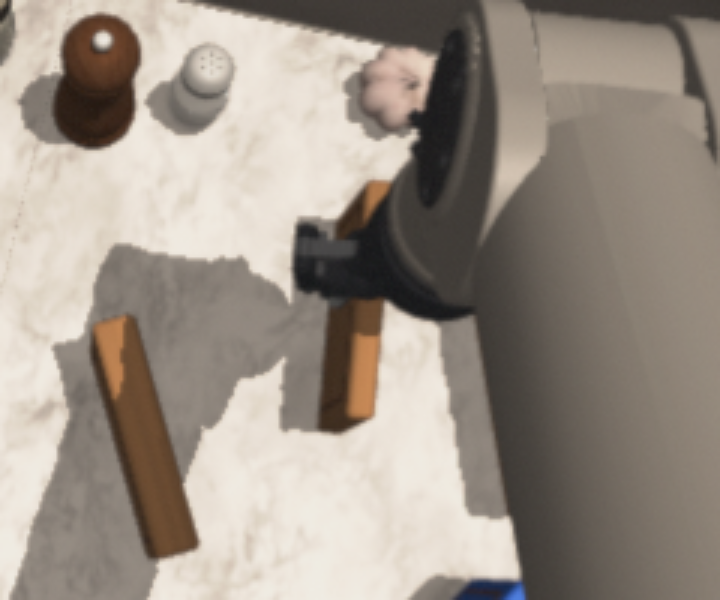

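The crop shows the fingers straddling the thin board at mid-length, at about (340,260), and clear of the garlic. I'll go down and grip.

Call:
drive_tool(
  moves=[
    {"linear": [2,0,-30],"rot": [0,0,0],"jaw": 50},
    {"linear": [2,0,-60],"rot": [0,0,0],"jaw": 50},
    {"linear": [2,0,-80],"rot": [0,0,0],"jaw": 50},
    {"linear": [2,0,-80],"rot": [0,0,0],"jaw": 50},
    {"linear": [2,0,-80],"rot": [0,0,0],"jaw": 30},
    {"linear": [2,0,-80],"rot": [0,0,0],"jaw": 20},
    {"linear": [2,0,-80],"rot": [0,0,0],"jaw": 10},
    {"linear": [2,0,-80],"rot": [0,0,0],"jaw": 10},
  ],
  squeeze=70,
)

```text
t: 2.45
ee_pos: [0.5581, -0.1761, 0.0877]
tcp_rot: [0.0, 0.997, -0.072, 0.002]
wrist_force: [-0.6, 0.0, 7.8]
gripper_width: 0.0172
grip_force: 69.4
```

Call:
drive_tool(
  moves=[
    {"linear": [0,0,20],"rot": [0,0,0],"jaw": 10},
    {"linear": [0,0,55],"rot": [0,0,0],"jaw": 10},
    {"linear": [0,0,95],"rot": [0,0,0],"jaw": 10},
    {"linear": [0,0,130],"rot": [0,0,0],"jaw": 10},
    {"linear": [0,10,150],"rot": [0,0,0],"jaw": 10},
    {"linear": [0,45,150],"rot": [0,0,2],"jaw": 10},
    {"linear": [0,85,150],"rot": [0,0,5],"jaw": 10},
    {"linear": [0,125,150],"rot": [0,0,8],"jaw": 10},
  ],
)

```text
t: 3.25
ee_pos: [0.5562, -0.0497, 0.2365]
tcp_rot: [0.0, 1.0, -0.001, 0.001]
wrist_force: [1.4, 0.0, -2.6]
gripper_width: 0.0174
grip_force: 68.3
```

Call:
drive_tool(
  moves=[
    {"linear": [3,40,0],"rot": [0,0,2],"jaw": 10},
    {"linear": [6,85,0],"rot": [0,0,4],"jaw": 10},
    {"linear": [9,130,0],"rot": [0,0,6],"jaw": 10},
    {"linear": [12,175,0],"rot": [0,0,7.7],"jaw": 10},
    {"linear": [15,220,0],"rot": [0,0,7.7],"jaw": 10},
    {"linear": [18,265,0],"rot": [0,0,7.7],"jaw": 10},
    {"linear": [20,302,0],"rot": [0,0,7.7],"jaw": 10},
    {"linear": [20,302,-20],"rot": [0,0,7.7],"jaw": 10},
  ],
)

```text
t: 4.05
ee_pos: [0.5763, 0.2604, 0.2188]
tcp_rot: [-0.004, 0.998, 0.07, 0.003]
wrist_force: [-0.5, 0.5, -2.3]
gripper_width: 0.0172
grip_force: 68.6
```

```bash
cat >> h.py <<'E'
def held(tag,zlo=None):
    """brown-board pixels near the tool: fit top edge pieces and low side edges"""
    s0=readout.get_state()
    im,P,T=cloud("top"); s=readout.get_state()
    np.savez(tag+".npz",im=im,P=P)
    e=s["ee_pos"]*1000;q=s["tcp_rot"]
    print("tcp",e.round(1),"toolx deg",round(np.degrees(2*np.arctan2(q[2],q[1])),2))
    hsv=cv2.cvtColor(im,cv2.COLOR_BGR2HSV)
    z=P[...,2]*1000; t=e[2]+27
    m=(abs(z-t)<9)&(hsv[...,1]>90)&(hsv[...,0]<20)&(np.hypot(P[...,0]*1000-e[0],P[...,1]*1000-e[1])<95)
    p=(P[m][:,:2]*1000).astype(np.float32)
    (c,sz,a)=cv2.minAreaRect(p)
    if sz[0]<sz[1]: sz=sz[::-1];a+=90
    print("top rect",np.round(c,1),np.round(sz,1),round((a+90)%180-90,2),m.sum(),"z",np.median(z[m]).round(1))
    return im,P
E
python3 - <<'E'
from h import *
im,P=held("b"); cv2.imwrite("pics/b.png",cv2.resize(im[120:320,120:360],None,fx=3,fy=3))
E
```

```text
tcp [574.6 255.1 213.3] toolx deg 7.83
top rect [635.8 262.2] [28.2 10.6] 40.63 91 z 240.1
```

View pics/b.png

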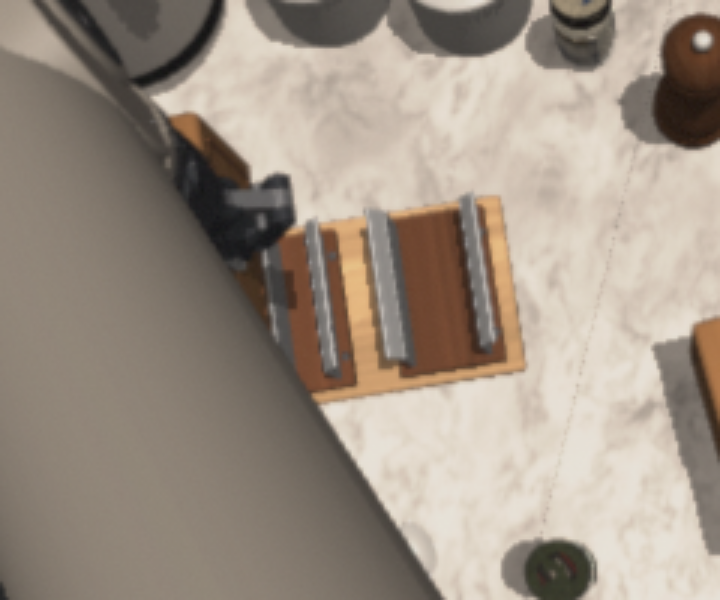

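The top crop shows the thin board over the thin stand, with its far end at about (215,140), but the arm hides the rest. I'll use the scene camera.

```bash
python3 - <<'E'
from h import *
im,P,T=cloud("scene"); np.savez("c.npz",im=im,P=P); s=readout.get_state();print(s["ee_pos"].round(4),s["tcp_rot"].round(4))
cv2.imwrite("pics/c.png",cv2.resize(im[120:350,130:400],None,fx=2.6,fy=2.6))
Q=np.load("b.npz"); 
p=Q["P"]; H=p[...,2]*1000; m=(H>228)&(H<256)&(abs(p[...,1]*1000-255)<25)&(p[...,0]>.61)
p=p[m]*1000; p=p[np.argsort(-p[:,0])]; print(p[::8].round(0).tolist())
E
```

```text
[0.5745 0.2519 0.2135] [ 8.000e-04  9.978e-01  6.670e-02 -1.900e-03]
[[888.0, 280.0, 233.0], [886.0, 276.0, 244.0], [886.0, 274.0, 238.0], [886.0, 276.0, 242.0], [885.0, 277.0, 240.0], [884.0, 272.0, 241.0], [884.0, 271.0, 238.0], [883.0, 262.0, 256.0], [883.0, 266.0, 248.0], [883.0, 264.0, 248.0], [882.0, 261.0, 237.0], [882.0, 264.0, 244.0], [882.0, 260.0, 241.0], [882.0, 263.0, 248.0], [881.0, 256.0, 231.0], [880.0, 258.0, 252.0], [880.0, 253.0, 241.0], [879.0, 252.0, 251.0], [879.0, 249.0, 248.0], [878.0, 247.0, 240.0], [878.0, 246.0, 244.0], [877.0, 247.0, 245.0], [877.0, 240.0, 254.0], [877.0, 251.0, 231.0], [875.0, 236.0, 254.0], [873.0, 231.0, 255.0], [871.0, 240.0, 247.0], [870.0, 238.0, 254.0], [869.0, 235.0, 246.0], [869.0, 237.0, 238.0], [868.0, 234.0, 239.0], [868.0, 232.0, 251.0], [867.0, 236.0, 232.0], [866.0, 231.0, 237.0], [646.0, 267.0, 239.0], [644.0, 265.0, 240.0], [643.0, 260.0, 236.0], [641.0, 268.0, 242.0], [640.0, 262.0, 241.0], [639.0, 259.0, 239.0], [637.0, 263.0, 238.0], [636.0, 263.0, 237.0], [634.0, 260.0, 237.0], [632.0, 266.0, 239.0], [630.0, 260.0, 235.0], [627.0, 258.0, 232.0], [622.0, 257.0, 235.0]]
```

View pics/c.png

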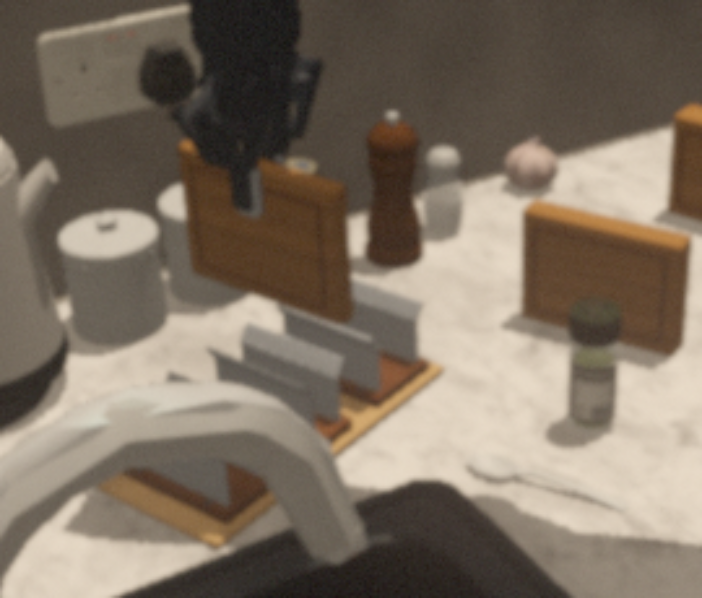

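```bash
cat >> h.py <<'E'
A=np.radians(7.7); C=dict(thin=(575.3,252.6),middle=(563.2,342.6),thick=(587.8,162.3)); W=dict(thin=18,middle=28,thick=40); SL=dict(thin=26,middle=36,thick=48)
def fr(P,k):
    x=P[...,0]*1000-C[k][0];y=P[...,1]*1000-C[k][1]
    return x*np.cos(A)+y*np.sin(A),-x*np.sin(A)+y*np.cos(A),P[...,2]*1000
def face(k,zb,P=None,cheek=True):
    """scene camera: left face of held board in the stand's frame"""
    if P is None: im,P,T=cloud("scene")
    s=readout.get_state();print("tcp",(s["ee_pos"]*1000).round(1),np.degrees(2*np.arctan2(s["tcp_rot"][2],s["tcp_rot"][1])).round(2))
    a,b,z=fr(P,k); h=W[k]/2
    m=(abs(b-h)<9)&(abs(a)<95)&(z>max(zb-15,80))&(z<zb+125)
    n,L,st,_=cv2.connectedComponentsWithStats(m.astype(np.uint8)); m=L==1+np.argmax(st[1:,4])
    e=m&(z>zb+15)&(z<zb+75)
    f=np.polyfit(a[e],b[e],1); g=np.polyfit(z[e],b[e],1)
    print("across at 0:",(np.polyval(f,0)-h).round(2),"yaw err deg",np.degrees(np.arctan(f[0])).round(2),"lean",np.degrees(np.arctan(g[0])).round(2))
    print("along 1/99%",np.percentile(a[e],[.5,99.5]).round(1),"z 0.5/99.5%",np.percentile(z[m],[.5,99.5]).round(1),m.sum())
    if cheek:
        o=SL[k]/2+4
        c=(abs(b-o)<4)&(abs(a)<45)&(z>25)&(z<55); print("cheek out face, expect",o,np.median(b[c]).round(2),c.sum())
E
python3 - <<'E'
from h import *
face("thin",128,np.load("c.npz")["P"])
E
```

```text
tcp [574.5 251.9 213.5] 7.65
across at 0: 0.32 yaw err deg 0.83 lean 0.06
along 1/99% [-79.2  70.3] z 0.5/99.5% [129.2 242.5] 2972
cheek out face, expect 17.0 15.18 155
```

Call:
drive_tool(
  moves=[
    {"linear": [4,-0.5,0],"rot": [0,0,-0.5],"jaw": 10},
    {"linear": [4,-0.5,-30],"rot": [0,0,-0.5],"jaw": 10},
    {"linear": [4,-0.5,-50],"rot": [0,0,-0.5],"jaw": 10},
    {"linear": [4,-0.5,-65],"rot": [0,0,-0.5],"jaw": 10},
    {"linear": [4,-0.5,-75],"rot": [0,0,-0.5],"jaw": 10},
    {"linear": [4,-0.5,-85],"rot": [0,0,-0.5],"jaw": 10},
    {"linear": [4,-0.5,-90],"rot": [0,0,-0.5],"jaw": 10},
    {"linear": [4,-0.5,-90],"rot": [0,0,-0.5],"jaw": 10},
  ],
)

```text
t: 4.95
ee_pos: [0.5802, 0.2507, 0.1247]
tcp_rot: [0.0, 0.998, 0.061, -0.0]
wrist_force: [0.5, 1.0, -2.4]
gripper_width: 0.0171
grip_force: 70.1
```

```bash
python3 - <<'E'
from h import *
im,P,T=cloud("scene"); cv2.imwrite("pics/d.png",cv2.resize(im[120:350,130:400],None,fx=2.6,fy=2.6))
face("thin",38,P); s=readout.get_state(); print(s["wrist_force"],s["moment"])
E
```

```text
tcp [580.3 250.7 125.1] 6.99
across at 0: -4.97 yaw err deg -0.43 lean 0.82
along 1/99% [-74.3  75.7] z 0.5/99.5% [ 80.4 159. ] 1621
cheek out face, expect 17.0 15.21 162
[ 0.18605841  0.94232337 -1.84969174] [0.28771117 0.07869107 0.03317065]
```

View pics/d.png

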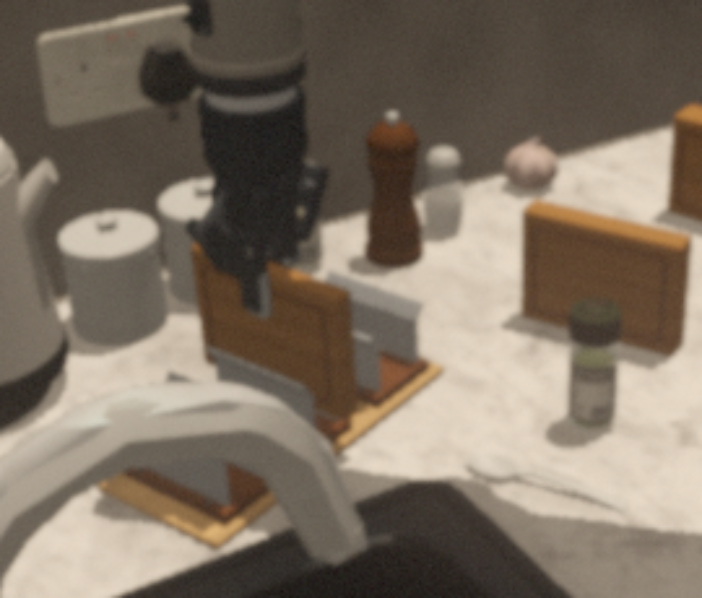

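The scene crop shows the board's lower edge between the thin cheeks, at about (270,390), with almost no side load.

Call:
drive_tool(
  moves=[
    {"linear": [0,0,-6],"rot": [0,0,0],"jaw": 10},
    {"linear": [0,0,-11],"rot": [0,0,0],"jaw": 10},
    {"linear": [0,0,-15],"rot": [0,0,0],"jaw": 10},
    {"linear": [0,0,-17],"rot": [0,0,0],"jaw": 10},
    {"linear": [0,0,-18],"rot": [0,0,0],"jaw": 10},
    {"linear": [0,0,-18],"rot": [0,0,0],"jaw": 10},
  ],
)

```text
t: 5.6
ee_pos: [0.5802, 0.2508, 0.1071]
tcp_rot: [0.0, 0.998, 0.061, -0.0]
wrist_force: [-0.7, 0.7, -2.6]
gripper_width: 0.0171
grip_force: 70.3
```

Call:
drive_tool(
  moves=[
    {"linear": [0,0,-1],"rot": [0,0,0],"jaw": 10},
    {"linear": [0,0,-1.5],"rot": [0,0,0],"jaw": 10},
    {"linear": [0,0,-2],"rot": [0,0,0],"jaw": 10},
    {"linear": [0,0,-2.5],"rot": [0,0,0],"jaw": 10},
    {"linear": [0,0,-3],"rot": [0,0,0],"jaw": 10},
    {"linear": [0,0,-3],"rot": [0,0,0],"jaw": 10},
  ],
)

```text
t: 6.2
ee_pos: [0.5804, 0.2509, 0.1058]
tcp_rot: [0.0, 0.998, 0.061, 0.0]
wrist_force: [-4.8, -1.5, 10.1]
gripper_width: 0.0173
grip_force: 71.9
```

Call:
drive_tool(
  moves=[
    {"linear": [0,0,0],"rot": [0,0,0],"jaw": 20},
    {"linear": [0,0,0],"rot": [0,0,0],"jaw": 27},
    {"linear": [0,0,0],"rot": [0,0,0],"jaw": 36},
    {"linear": [0,0,0],"rot": [0,0,0],"jaw": 36},
    {"linear": [0,0,15],"rot": [0,0,0],"jaw": 36},
    {"linear": [0,0,50],"rot": [0,0,0],"jaw": 45},
    {"linear": [0,-20,95],"rot": [0,0,0],"jaw": 60},
    {"linear": [-10,-60,115],"rot": [0,0,0],"jaw": 60},
  ],
)

```text
t: 7.0
ee_pos: [0.5724, 0.195, 0.2247]
tcp_rot: [-0.002, 0.998, 0.064, 0.004]
wrist_force: [0.6, -0.8, 0.6]
gripper_width: 0.06
grip_force: 0.0
```

Call:
drive_tool(
  moves=[
    {"linear": [-15,-38,0],"rot": [0,0,1],"jaw": 60},
    {"linear": [-31,-76,0],"rot": [0,0,3],"jaw": 60},
    {"linear": [-47,-114,0],"rot": [0,0,5],"jaw": 60},
    {"linear": [-63,-152,0],"rot": [0,0,6.9],"jaw": 60},
    {"linear": [-79,-190,0],"rot": [0,0,6.9],"jaw": 60},
    {"linear": [-94,-225,0],"rot": [0,0,6.9],"jaw": 60},
    {"linear": [-94,-225,-30],"rot": [0,0,6.9],"jaw": 60},
    {"linear": [-94,-225,-50],"rot": [0,0,6.9],"jaw": 60},
  ],
)

```text
t: 7.8
ee_pos: [0.4762, -0.0357, 0.1698]
tcp_rot: [0.0, 0.993, 0.12, 0.001]
wrist_force: [-0.8, 0.9, -1.0]
gripper_width: 0.06
grip_force: 0.0
```

```bash
cat >> h.py <<'E'
def placed(k,P):
    a,b,z=fr(P,k); m=(abs(z-128)<8)&(abs(b)<40)&(abs(a)<95)
    (c,s,an)=cv2.minAreaRect(np.stack([a[m],b[m]],1).astype(np.float32)); print(k,"placed: along,across",np.round(c,1),np.round(s,1),round(an,1),m.sum(),"topz",np.median(z[m]).round(1))
E
python3 - <<'E'
from h import *
im,P,T=cloud("top"); placed("thin",P); s=readout.get_state(); print(s["ee_pos"],np.degrees(2*np.arctan2(s["tcp_rot"][2],s["tcp_rot"][1])))
cv2.imwrite("pics/e.png",im)
E
```

```text
thin placed: along,across [ 1.2 -2.9] [ 18.9 149.1] 89.0 819 topz 127.1
[ 0.47449086 -0.03491883  0.16683671] 13.820474501023842
```

View pics/e.png

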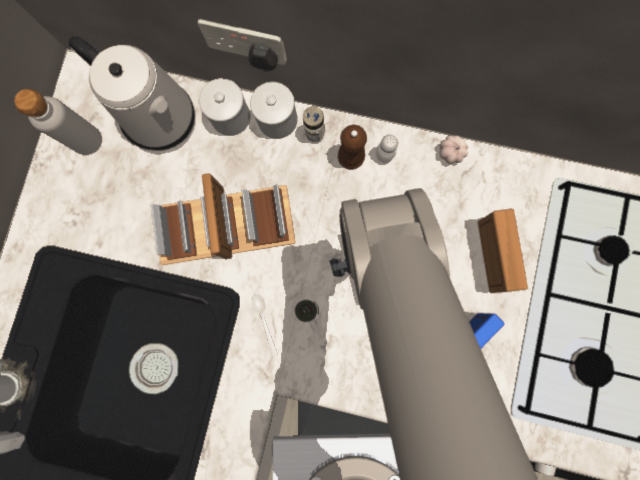

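The full top view shows the thin board standing in its slot at (217,217). The gripper is over the middle board and the bystanders haven't moved.

Call:
drive_tool(
  moves=[
    {"linear": [1,0,-35],"rot": [0,0,0],"jaw": 60},
    {"linear": [1,0,-65],"rot": [0,0,0],"jaw": 60},
    {"linear": [1,0,-83],"rot": [0,0,0],"jaw": 60},
    {"linear": [1,0,-83],"rot": [0,0,0],"jaw": 60},
    {"linear": [1,0,-83],"rot": [0,0,0],"jaw": 38},
    {"linear": [1,0,-83],"rot": [0,0,0],"jaw": 28},
    {"linear": [1,0,-83],"rot": [0,0,0],"jaw": 20},
    {"linear": [1,0,-83],"rot": [0,0,0],"jaw": 20},
  ],
  squeeze=80,
)

```text
t: 8.65
ee_pos: [0.4788, -0.0341, 0.0881]
tcp_rot: [0.0, 0.993, 0.121, 0.002]
wrist_force: [-0.7, 0.7, 6.9]
gripper_width: 0.0271
grip_force: 79.5
```

Call:
drive_tool(
  moves=[
    {"linear": [0,0,20],"rot": [0,0,0],"jaw": 20},
    {"linear": [0,0,55],"rot": [0,0,0],"jaw": 20},
    {"linear": [0,0,95],"rot": [0,0,0],"jaw": 20},
    {"linear": [0,0,135],"rot": [0,0,0],"jaw": 20},
    {"linear": [5,15,165],"rot": [0,0,-1],"jaw": 20},
    {"linear": [15,50,165],"rot": [0,0,-2],"jaw": 20},
    {"linear": [25,92,165],"rot": [0,0,-3],"jaw": 20},
    {"linear": [35,135,165],"rot": [0,0,-4],"jaw": 20},
  ],
)

```text
t: 9.45
ee_pos: [0.5124, 0.1016, 0.2523]
tcp_rot: [0.0, 0.996, 0.085, 0.001]
wrist_force: [1.2, 0.6, -3.4]
gripper_width: 0.0269
grip_force: 79.6
```

Call:
drive_tool(
  moves=[
    {"linear": [9,40,0],"rot": [0,0,-0.5],"jaw": 20},
    {"linear": [19,84,0],"rot": [0,0,-1],"jaw": 20},
    {"linear": [29,128,0],"rot": [0,0,-1.5],"jaw": 20},
    {"linear": [39,172,0],"rot": [0,0,-2],"jaw": 20},
    {"linear": [48,212,0],"rot": [0,0,-2],"jaw": 20},
    {"linear": [55,242,0],"rot": [0,0,-2],"jaw": 20},
    {"linear": [55,242,-20],"rot": [0,0,-2],"jaw": 20},
    {"linear": [55,242,-35],"rot": [0,0,-2],"jaw": 20},
  ],
)

```text
t: 10.25
ee_pos: [0.5666, 0.3437, 0.2155]
tcp_rot: [0.0, 0.998, 0.07, -0.0]
wrist_force: [0.2, -0.4, -3.9]
gripper_width: 0.0272
grip_force: 79.6
```

Call:
drive_tool(
  moves=[
    {"linear": [0,0,0],"rot": [0,0,0],"jaw": 20},
  ],
)

```text
t: 10.35
ee_pos: [0.566, 0.3405, 0.2133]
tcp_rot: [0.002, 0.998, 0.069, -0.002]
wrist_force: [-0.5, -0.4, -3.8]
gripper_width: 0.0271
grip_force: 79.5
```

```bash
python3 - <<'E'
from h import *
im,P,T=cloud("scene"); np.savez("f.npz",im=im,P=P); cv2.imwrite("pics/f.png",cv2.resize(im[120:350,130:400],None,fx=2.6,fy=2.6))
face("middle",128,P)
E
```

```text
tcp [566.8 340.8 214.8] 7.83
across at 0: -4.68 yaw err deg 0.21 lean 0.41
along 1/99% [-76.7  71. ] z 0.5/99.5% [128.6 249.1] 2991
cheek out face, expect 22.0 22.42 219
```

View pics/f.png

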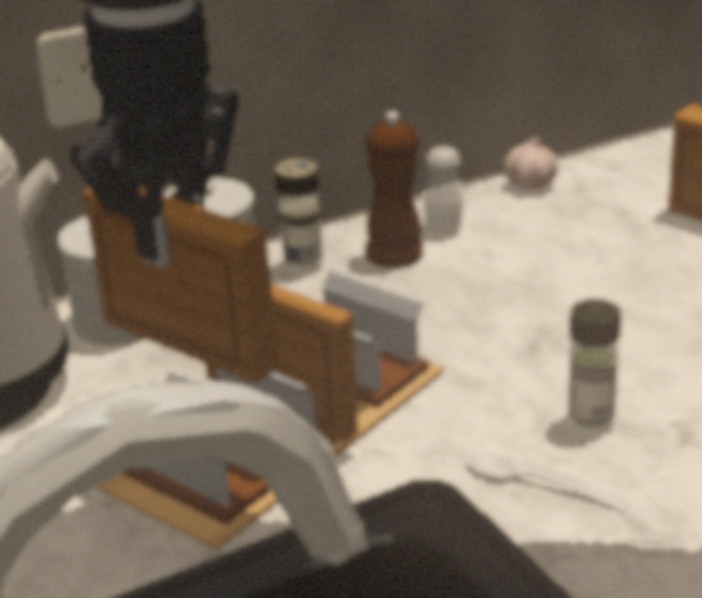

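The crop shows the middle board above the middle stand, with its lower end at about (240,370), and the thin board behind it in its slot.

Call:
drive_tool(
  moves=[
    {"linear": [0.8,1.6,0],"rot": [0,0,0],"jaw": 20},
    {"linear": [0.8,1.6,-30],"rot": [0,0,0],"jaw": 20},
    {"linear": [0.8,1.6,-50],"rot": [0,0,0],"jaw": 20},
    {"linear": [0.8,1.6,-65],"rot": [0,0,0],"jaw": 20},
    {"linear": [0.8,1.6,-75],"rot": [0,0,0],"jaw": 20},
    {"linear": [0.8,1.6,-85],"rot": [0,0,0],"jaw": 20},
    {"linear": [0.8,1.6,-90],"rot": [0,0,0],"jaw": 20},
    {"linear": [0.8,1.6,-90],"rot": [0,0,0],"jaw": 20},
  ],
)

```text
t: 11.2
ee_pos: [0.5681, 0.3444, 0.1259]
tcp_rot: [0.0, 0.998, 0.069, -0.0]
wrist_force: [0.4, -0.6, -2.8]
gripper_width: 0.0268
grip_force: 79.7
```

Call:
drive_tool(
  moves=[
    {"linear": [0,0,-6],"rot": [0,0,0],"jaw": 20},
    {"linear": [0,0,-10],"rot": [0,0,0],"jaw": 20},
    {"linear": [0,0,-13],"rot": [0,0,0],"jaw": 20},
    {"linear": [0,0,-15],"rot": [0,0,0],"jaw": 20},
    {"linear": [0,0,-15],"rot": [0,0,0],"jaw": 20},
  ],
)

```text
t: 11.7
ee_pos: [0.568, 0.3444, 0.111]
tcp_rot: [0.0, 0.998, 0.069, -0.0]
wrist_force: [0.4, -0.6, -3.3]
gripper_width: 0.0271
grip_force: 79.7
```

Call:
drive_tool(
  moves=[
    {"linear": [0,0,-2],"rot": [0,0,0],"jaw": 20},
    {"linear": [0,0,-3],"rot": [0,0,0],"jaw": 20},
    {"linear": [0,0,-3.5],"rot": [0,0,0],"jaw": 20},
    {"linear": [0,0,-4],"rot": [0,0,0],"jaw": 20},
    {"linear": [0,0,-4.5],"rot": [0,0,0],"jaw": 20},
    {"linear": [0,0,-5],"rot": [0,0,0],"jaw": 20},
    {"linear": [0,0,-5],"rot": [0,0,0],"jaw": 20},
  ],
)

```text
t: 12.4
ee_pos: [0.5682, 0.3445, 0.1063]
tcp_rot: [-0.0, 0.998, 0.069, 0.0]
wrist_force: [-0.4, -0.4, -3.6]
gripper_width: 0.0274
grip_force: 79.9
```

Call:
drive_tool(
  moves=[
    {"linear": [0,0,-0.5],"rot": [0,0,0],"jaw": 20},
    {"linear": [0,0,-1],"rot": [0,0,0],"jaw": 20},
    {"linear": [0,0,-1.5],"rot": [0,0,0],"jaw": 20},
    {"linear": [0,0,-2],"rot": [0,0,0],"jaw": 20},
    {"linear": [0,0,-2],"rot": [0,0,0],"jaw": 20},
  ],
)

```text
t: 12.9
ee_pos: [0.5682, 0.3446, 0.1062]
tcp_rot: [0.0, 0.998, 0.069, 0.0]
wrist_force: [-5.1, -3.3, 12.8]
gripper_width: 0.0274
grip_force: 81.6
```

Call:
drive_tool(
  moves=[
    {"linear": [0,0,0],"rot": [0,0,0],"jaw": 30},
    {"linear": [0,0,0],"rot": [0,0,0],"jaw": 37},
    {"linear": [0,0,0],"rot": [0,0,0],"jaw": 46},
    {"linear": [0,0,0],"rot": [0,0,0],"jaw": 46},
    {"linear": [0,0,15],"rot": [0,0,0],"jaw": 46},
    {"linear": [0,0,50],"rot": [0,0,0],"jaw": 55},
    {"linear": [0,-10,95],"rot": [0,0,0],"jaw": 70},
    {"linear": [-10,-50,115],"rot": [0,0,0],"jaw": 70},
  ],
)

```text
t: 13.7
ee_pos: [0.5593, 0.3002, 0.2249]
tcp_rot: [-0.004, 0.997, 0.072, 0.003]
wrist_force: [1.3, 0.8, 1.6]
gripper_width: 0.0702
grip_force: 0.0
```

Call:
drive_tool(
  moves=[
    {"linear": [-7,-45,0],"rot": [0,0,0],"jaw": 70},
    {"linear": [-14,-93,0],"rot": [0,0,0],"jaw": 70},
    {"linear": [-21,-141,0],"rot": [0,0,0],"jaw": 70},
    {"linear": [-28,-189,0],"rot": [0,0,-0.5],"jaw": 70},
    {"linear": [-35,-237,0],"rot": [0,0,-1],"jaw": 70},
    {"linear": [-42,-285,0],"rot": [0,0,-1.5],"jaw": 70},
    {"linear": [-48,-333,0],"rot": [0,0,-2],"jaw": 70},
    {"linear": [-54,-380,0],"rot": [0,0,-2.5],"jaw": 70},
  ],
)

```text
t: 14.5
ee_pos: [0.504, -0.0874, 0.2207]
tcp_rot: [0.0, 0.999, 0.047, 0.001]
wrist_force: [1.1, -0.3, 0.1]
gripper_width: 0.0702
grip_force: 0.0
```

Call:
drive_tool(
  moves=[
    {"linear": [-1,-42,0],"rot": [0,0,0],"jaw": 70},
    {"linear": [-3,-88,0],"rot": [0,0,0],"jaw": 70},
    {"linear": [-5,-134,0],"rot": [0,0,0],"jaw": 70},
    {"linear": [-6,-175,0],"rot": [0,0,0],"jaw": 70},
    {"linear": [-7,-203,0],"rot": [0,0,0],"jaw": 70},
    {"linear": [-7,-203,-30],"rot": [0,0,0],"jaw": 70},
    {"linear": [-7,-203,-50],"rot": [0,0,0],"jaw": 70},
    {"linear": [-7,-203,-50],"rot": [0,0,0],"jaw": 70},
  ],
)

```text
t: 15.3
ee_pos: [0.4957, -0.2879, 0.1676]
tcp_rot: [-0.001, 0.999, 0.047, -0.002]
wrist_force: [-0.5, -0.5, -0.2]
gripper_width: 0.0701
grip_force: 0.0
```

```bash
python3 - <<'E'
from h import *
im,P,T=cloud("top"); placed("thin",P); placed("middle",P); s=readout.get_state(); print(s["ee_pos"],np.degrees(2*np.arctan2(s["tcp_rot"][2],s["tcp_rot"][1])))
cv2.imwrite("pics/g.png",im)
E
```

```text
thin placed: along,across [ 1.4 -2.8] [ 19.4 149.9] 88.9 815 topz 127.1
middle placed: along,across [1.2 1.2] [ 31.  149.8] 89.9 1335 topz 127.4
[ 0.49675775 -0.28812916  0.16923094] 5.419639914617701
```

View pics/g.png

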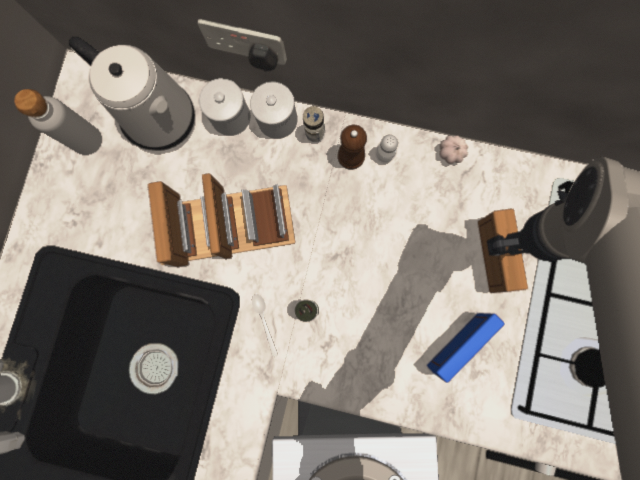

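The view shows the thin and middle boards both seated in their slots, at (217,217) and (165,222), and the gripper above the thick board at (503,250). The gripper needs to go 4 mm towards -y.

Call:
drive_tool(
  moves=[
    {"linear": [0,-4,0],"rot": [0,0,0],"jaw": 70},
    {"linear": [0,-4,-35],"rot": [0,0,0],"jaw": 70},
    {"linear": [0,-4,-65],"rot": [0,0,0],"jaw": 70},
    {"linear": [0,-4,-84],"rot": [0,0,0],"jaw": 70},
    {"linear": [0,-4,-84],"rot": [0,0,0],"jaw": 50},
    {"linear": [0,-4,-84],"rot": [0,0,0],"jaw": 40},
    {"linear": [0,-4,-84],"rot": [0,0,0],"jaw": 32},
    {"linear": [0,-4,-84],"rot": [0,0,0],"jaw": 32},
  ],
  squeeze=90,
)

```text
t: 16.15
ee_pos: [0.4985, -0.293, 0.0872]
tcp_rot: [0.001, 0.999, 0.047, 0.001]
wrist_force: [-0.6, 0.8, 4.3]
gripper_width: 0.0391
grip_force: 91.0
```

Call:
drive_tool(
  moves=[
    {"linear": [0,0,20],"rot": [0,0,0],"jaw": 32},
    {"linear": [0,0,55],"rot": [0,0,0],"jaw": 32},
    {"linear": [0,0,95],"rot": [0,0,0],"jaw": 32},
    {"linear": [0,0,130],"rot": [0,0,0],"jaw": 32},
    {"linear": [2,15,150],"rot": [0,0,0],"jaw": 32},
    {"linear": [8,50,150],"rot": [0,0,0],"jaw": 32},
    {"linear": [16,92,150],"rot": [0,0,0],"jaw": 32},
    {"linear": [24,135,150],"rot": [0,0,0.5],"jaw": 32},
  ],
)

```text
t: 16.95
ee_pos: [0.521, -0.1566, 0.2361]
tcp_rot: [0.0, 0.999, 0.051, 0.0]
wrist_force: [0.7, 0.4, -3.5]
gripper_width: 0.0393
grip_force: 91.4
```

Call:
drive_tool(
  moves=[
    {"linear": [10,44,0],"rot": [0,0,0.5],"jaw": 32},
    {"linear": [20,90,0],"rot": [0,0,1],"jaw": 32},
    {"linear": [30,136,0],"rot": [0,0,1.5],"jaw": 32},
    {"linear": [40,182,0],"rot": [0,0,1.8],"jaw": 32},
    {"linear": [50,228,0],"rot": [0,0,1.8],"jaw": 32},
    {"linear": [60,272,0],"rot": [0,0,1.8],"jaw": 32},
    {"linear": [67,302,0],"rot": [0,0,1.8],"jaw": 32},
    {"linear": [67,302,0],"rot": [0,0,1.8],"jaw": 32},
  ],
)

```text
t: 17.75
ee_pos: [0.5877, 0.1513, 0.2358]
tcp_rot: [-0.002, 0.997, 0.071, 0.0]
wrist_force: [0.2, 0.6, -3.3]
gripper_width: 0.0387
grip_force: 91.2
```

```bash
python3 - <<'E'
from h import *
im,P,T=cloud("scene"); cv2.imwrite("pics/i.png",cv2.resize(im[120:350,130:400],None,fx=2.6,fy=2.6))
face("thick",148,P)
im,P=held("j")
E
```

```text
tcp [587.7 147.7 235.5] 7.99Traceback (most recent call last):
  File "<stdin>", line 3, in <module>
  File "h.py", line 38, in face
    f=np.polyfit(a[e],b[e],1); g=np.polyfit(z[e],b[e],1)
    raise TypeError("expected non-empty vector for x")
TypeError: expected non-empty vector for x
```

View pics/i.png

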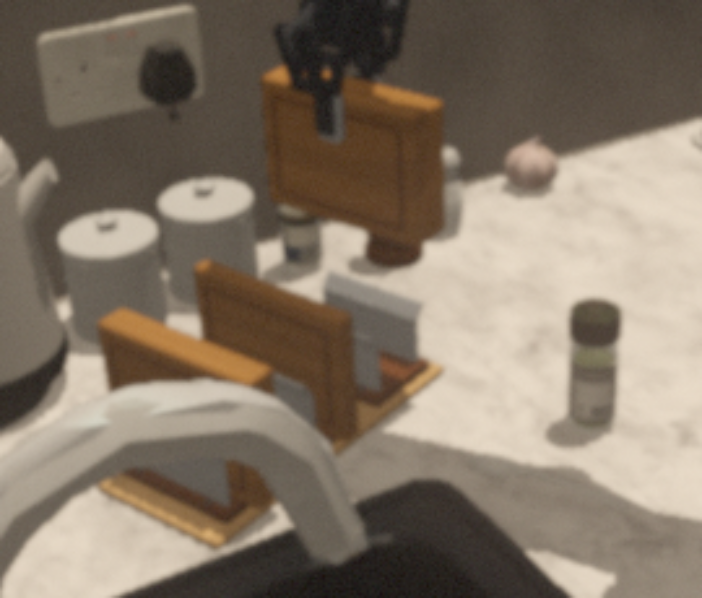

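The crop shows the thick board, with its lower edge at about (355,215), still about 15 mm short of its slot. I'll shift it and measure again.

Call:
drive_tool(
  moves=[
    {"linear": [3,15,0],"rot": [0,0,-0.2],"jaw": 32},
    {"linear": [3,15,-20],"rot": [0,0,-0.2],"jaw": 32},
    {"linear": [3,15,-20],"rot": [0,0,-0.2],"jaw": 32},
    {"linear": [3,15,-20],"rot": [0,0,-0.2],"jaw": 32},
  ],
)

```text
t: 18.2
ee_pos: [0.591, 0.1584, 0.2152]
tcp_rot: [0.0, 0.998, 0.065, -0.001]
wrist_force: [-0.7, 0.1, -2.0]
gripper_width: 0.039
grip_force: 91.5
```

```bash
python3 - <<'E'
from h import *
face("thick",128)
E
```

```text
tcp [591.4 158.6 215.8] 7.41
across at 0: -6.38 yaw err deg -0.19 lean -0.18
along 1/99% [-74.1  73.1] z 0.5/99.5% [132.4 249.2] 2635
cheek out face, expect 28.0 25.37 64
```

Call:
drive_tool(
  moves=[
    {"linear": [0,4,0],"rot": [0,0,0.2],"jaw": 32},
    {"linear": [0,4,0],"rot": [0,0,0.2],"jaw": 32},
    {"linear": [0,4,-30],"rot": [0,0,0.2],"jaw": 32},
    {"linear": [0,4,-50],"rot": [0,0,0.2],"jaw": 32},
    {"linear": [0,4,-65],"rot": [0,0,0.2],"jaw": 32},
    {"linear": [0,4,-78],"rot": [0,0,0.2],"jaw": 32},
    {"linear": [0,4,-88],"rot": [0,0,0.2],"jaw": 32},
    {"linear": [0,4,-88],"rot": [0,0,0.2],"jaw": 32},
  ],
)

```text
t: 19.05
ee_pos: [0.5906, 0.1633, 0.1261]
tcp_rot: [0.0, 0.998, 0.067, -0.001]
wrist_force: [0.5, -0.5, -2.9]
gripper_width: 0.0391
grip_force: 91.7
```

Aligned, with no side load.

Call:
drive_tool(
  moves=[
    {"linear": [0,0,-6],"rot": [0,0,0],"jaw": 32},
    {"linear": [0,0,-11],"rot": [0,0,0],"jaw": 32},
    {"linear": [0,0,-15],"rot": [0,0,0],"jaw": 32},
    {"linear": [0,0,-17],"rot": [0,0,0],"jaw": 32},
    {"linear": [0,0,-18],"rot": [0,0,0],"jaw": 32},
    {"linear": [0,0,-19],"rot": [0,0,0],"jaw": 32},
    {"linear": [0,0,-20],"rot": [0,0,0],"jaw": 32},
    {"linear": [0,0,-20],"rot": [0,0,0],"jaw": 32},
  ],
)

```text
t: 19.85
ee_pos: [0.5912, 0.1635, 0.1073]
tcp_rot: [-0.0, 0.998, 0.067, 0.0]
wrist_force: [-0.0, -0.8, -3.1]
gripper_width: 0.0389
grip_force: 91.7
```

Call:
drive_tool(
  moves=[
    {"linear": [0,0,-0.5],"rot": [0,0,0],"jaw": 32},
    {"linear": [0,0,-1],"rot": [0,0,0],"jaw": 32},
    {"linear": [0,0,-1.3],"rot": [0,0,0],"jaw": 32},
    {"linear": [0,0,-1.3],"rot": [0,0,0],"jaw": 32},
  ],
)

```text
t: 20.25
ee_pos: [0.5912, 0.1635, 0.106]
tcp_rot: [0.0, 0.998, 0.067, -0.0]
wrist_force: [0.0, 0.0, -2.5]
gripper_width: 0.0387
grip_force: 91.7
```

Call:
drive_tool(
  moves=[
    {"linear": [0,0,-0.5],"rot": [0,0,0],"jaw": 32},
    {"linear": [0,0,-1],"rot": [0,0,0],"jaw": 32},
    {"linear": [0,0,-1.5],"rot": [0,0,0],"jaw": 32},
    {"linear": [0,0,-1.5],"rot": [0,0,0],"jaw": 32},
  ],
)

```text
t: 20.65
ee_pos: [0.5912, 0.1636, 0.1053]
tcp_rot: [0.0, 0.998, 0.067, 0.0]
wrist_force: [-2.8, -1.8, 4.9]
gripper_width: 0.0392
grip_force: 92.8
```

Call:
drive_tool(
  moves=[
    {"linear": [0,0,0],"rot": [0,0,0],"jaw": 42},
    {"linear": [0,0,0],"rot": [0,0,0],"jaw": 49},
    {"linear": [0,0,0],"rot": [0,0,0],"jaw": 58},
    {"linear": [0,0,0],"rot": [0,0,0],"jaw": 58},
    {"linear": [0,0,15],"rot": [0,0,0],"jaw": 58},
    {"linear": [0,0,50],"rot": [0,0,0],"jaw": 58},
    {"linear": [0,-10,95],"rot": [0,0,0],"jaw": 60},
    {"linear": [-10,-50,115],"rot": [0,0,0],"jaw": 60},
  ],
)

```text
t: 21.45
ee_pos: [0.5834, 0.119, 0.2251]
tcp_rot: [-0.002, 0.997, 0.071, 0.004]
wrist_force: [0.1, -0.6, 0.4]
gripper_width: 0.0601
grip_force: 0.0
```

Call:
drive_tool(
  moves=[
    {"linear": [-5,-40,0],"rot": [0,0,0],"jaw": 60},
    {"linear": [-10,-85,0],"rot": [0,0,0],"jaw": 60},
    {"linear": [-20,-130,0],"rot": [0,0,0],"jaw": 60},
    {"linear": [-30,-175,0],"rot": [0,0,0],"jaw": 60},
    {"linear": [-40,-220,0],"rot": [0,0,0],"jaw": 60},
    {"linear": [-50,-250,0],"rot": [0,0,0],"jaw": 60},
    {"linear": [-50,-250,0],"rot": [0,0,0],"jaw": 60},
    {"linear": [-50,-250,0],"rot": [0,0,0],"jaw": 60},
  ],
)

```text
t: 22.25
ee_pos: [0.5313, -0.1369, 0.2205]
tcp_rot: [0.0, 0.998, 0.066, 0.001]
wrist_force: [0.3, 0.4, 0.3]
gripper_width: 0.0607
grip_force: 0.0
```

```bash
python3 - <<'E'
from h import *
im,P,T=cloud("top"); [placed(k,P) for k in C]; cv2.imwrite("pics/k.png",im)
E
```

```text
thin placed: along,across [ 1.2 -2.9] [ 18.8 148.7] 89.1 811 topz 127.1
middle placed: along,across [1.5 0.8] [ 30.9 150.6] 89.6 1334 topz 127.4
thick placed: along,across [1.1 1.5] [150.1  40.3] 0.0 1756 topz 127.4
```

View pics/k.png

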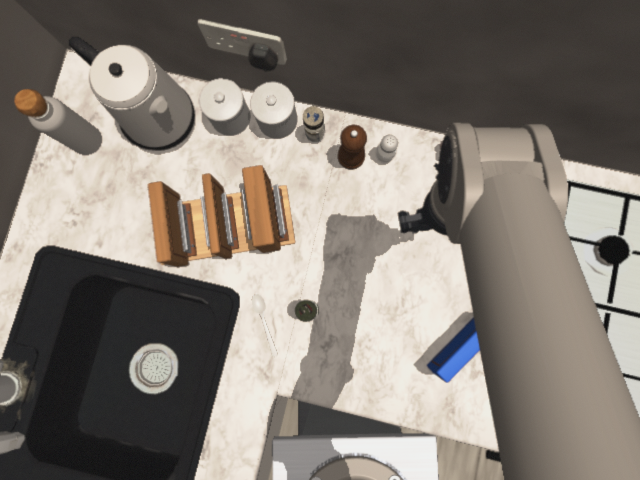

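All three boards are seated in their slots at (165,222), (217,215) and (262,207). Their tops are at the height expected on the slot floor, within about 1 mm, and they are centred to within about 1.5 mm. The arm is clear and the visible bystanders haven't moved; the arm hides the garlic.

```bash
python3 -c "
from cell import r
print(r.sign_off())"
```

```text
the job is handed in; nothing more can be done
None
```

I put all three boards upright in their matching slots, down on the slot floors, centred to about 1.5 mm and released, and handed the job in at about 22 s; the salt, pepper and jar are unmoved, and the garlic, never approached, was hidden by the arm in the last picture.

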